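Set out the washed milling kit to dry

ROBOT

A 6-joint arm with a two-finger parallel gripper is mounted at the origin on the work surface. World frame = base frame: x ahead of the robot, y to its left, z up, the work surface at z = 0. Lengths are in m, angles in rad, forces in N, time in s.
With the tool pointing down it reaches from about 0.25 to 0.725 m from the base axis. Payload 4 kg.
Tool frame: the origin (TCP) lies at the very end of the fingers, on their centre line; the grasp point (between the pads) lies bot.grasp_offset behind it (bot.grasp_offset is the distance from the TCP to the grasp point, in m); z points along the fingers, y is the direction in which the jaws open and shut (so a half turn about z gives the same grasp; the last joint's range is limited). The gripper opens to 85 mm and grips with 20 to 120 N. Pads are 22 mm wide; open, the fingers measure 114 mm over their backs; the gripper's body (76 mm by 85 mm) begins 54 mm behind the grasp point. The pads swing forward as they close: fully open they stand 13 mm farther back than shut.
Start: joints at [1.128, 0.241, 0.005, 1.335, 0, 1.571], TCP at [0.214, 0.452, 0.231] pointing down, gripper open.
Joint ranges: [-2.72, 2.72], [-1.05, 1.87], [-1.09, 1.28], [-1.99, 2.15], [-1.42, 1.44], [-3.14, 3.14]. Speed limits (rad/s): [2.79, 2.79, 3.14, 3.14, 3.14, 3.14].

INTERFACE

Orientations are given as a unit quaternion [x, y, z, w].
In Python, from workcell import bot gives the robot as it stands. The module is installed in compiled form; this text tells all that it offers.
- The arm moves only by the shell command python3 -m jog 'ROWS' [OPENING]. ROWS is JSON, a list that holds one entry, the list of rows, each a list of 6 numbers: the shift along the tool's x, y, z in m, then the turn, a rotation vector about the tool's x, y, z in degrees. In form: [[[dx, dy, dz, wx, wy, wz], ...]]. A call has 1 to 12 rows; each row shifts and turns the pose as measured when the row begins, along the tool's axes as they then stand; what a row does not reach is not made up. A row lasts 1/8 s, in which the tool goes at most 62.5 mm and 10.7 degrees, less where a joint would pass 70% of its speed; a pose out of reach is approached as far as the arm can. A call is refused whole if a number of a shift passes 0.0625 or a number of a turn 10.7, either way. A call with a gripper value outside its range is refused whole. OPENING is the finger opening in m, from 0 to 0.0854, set as the call begins (- or left out, the last holds). The fingers move at their own pace and stop on an object; the grip force is fixed at half the most. Time passes only in rows, so rows that do not move let the fingers close. It gives the time, the measured TCP pose, the force and the opening at its end, in the units of the state.
- bot.get_obs(): the state, without advancing time (a new reading comes with each control period).
- bot.camera(name): name is "side" or "top"; returns a dict with "pixels" (400x640x3 uint8, red, green, blue), "fx", "fy", "cx", "cy" (pixels), "k1" (the pictures are not rectified: a ray, as slopes to the right and down, at radius r is drawn at 1 + k1 r^2 times it, then the intrinsics apply), "rvec" (rotation vector, rad) and "tvec" (3), from world to camera coordinates, as OpenCV has them. Camera axes: x right, y down, z forward; pixel columns grow to the right and rows downward; lengths in m; the calibration is good to about 2 mm. A picture is of the moment at which its call begins. There is no depth.
- bot.job_done(): hands the job in, once; it reports no verdict.
The state is a dict: "clock": time; "joint_pos": joint angles; "joint_vel": joint speeds; "tau": joint torques, N m; "eef_pos": TCP position; "tool_rot": TCP orientation; "ft_force": force on the tool from outside, world axes, zero at the start; "ft_torque": the same for the moment, N m; "grip_width": finger opening in m.
Only numpy, scipy, OpenCV 4.12 (cv2) and the standard library are available. Lean on these libraries where they do the work, as an engineer would, in place of code of your own. Each camera call takes 0.05 s, during which the arm holds its last target. There are 200 camera calls.

TASK

Set out the washed milling kit to dry: set the two loose white balls in the two empty dimples of the grey tray so that they stay put, and stand the lying rinse bottle upside down on the drying peg, its neck over the peg and its rim resting on the base. Set everything down gently without dropping it or letting it roll off, and leave the balls already in the tray and the other things on the bench where they are.

Things in the scene. Friction and masses are not known exactly. Their poses are not given: they have to be found in the camera images.
- beaker: bystander: empty clear plastic beaker, 66 mm across, 75 mm high; standing on the bench, origin at the centre of its underside
- jar: bystander: brown glass jar with a black cap, 60 mm across, 70 mm high; standing on the bench, origin at the centre of its underside
- dishes: bystander: stack of closed clear dishes, 80 mm across, 32 mm high; standing on the bench, origin at the centre of its underside
- mortar: bystander: white ceramic mortar (bowl), 88 mm across, 45 mm high; standing on the bench, origin at the centre of its underside
- reagent: bystander: brown glass bottle with a black cap, 66 mm across, 150 mm high; standing on the bench, origin at the centre of its underside
- scoop: bystander: steel spoon with a wooden handle, 170 mm long, lying on the bench along its own x axis
- ball1: white ceramic grinding ball, 60 mm in diameter, 0.3 to 0.5 kg; origin at its centre (30 mm above the bench when lying there), axes meaningless. Washed, lying loose on the bench among the beaker, jar and dishes on the blue mat; it rolls if nudged. To be set in an empty dimple; either ball may go in either one.
- ball2: white ceramic grinding ball, 60 mm in diameter, 0.3 to 0.5 kg; origin at its centre (30 mm above the bench when lying there), axes meaningless. Washed, lying loose on the bench among the beaker, jar and dishes on the blue mat; it rolls if nudged. To be set in an empty dimple; either ball may go in either one.
- seated1: white ceramic grinding ball, 60 mm in diameter, 0.3 to 0.5 kg; origin at its centre (30 mm above the bench when lying there), axes meaningless. Already sitting in the tray, in a dimple that is not listed; leave it there.
- seated2: white ceramic grinding ball, 60 mm in diameter, 0.3 to 0.5 kg; origin at its centre (30 mm above the bench when lying there), axes meaningless. Already sitting in the tray, in a dimple that is not listed; leave it there.
- tray: square grey plastic drying tray fixed to the bench, 188 x 188 x 26 mm, origin at the centre of its underside; four round dimples (38 mm across, 13 mm deep) at x, y = +-46 mm. It may be turned to any yaw. A seated ball's centre is 23 mm above the tray's top face (49 mm above the bench).
- dimple0 (a point): empty dimple of the tray: its centre, level with the tray's top face (26 mm above the bench)
- dimple1 (a point): the other empty dimple (diagonally opposite dimple0; the two dimples between them hold the seated balls): its centre, level with the top face
- bottle: white plastic narrow-necked rinse bottle, round, 150 mm long, open at the mouth, 0.06 to 0.13 kg, lying on its side on the bench. Own x axis = its axis, pointing to the mouth. Origin on the axis, 45 mm from the base (29 mm above the bench when lying). Body 58 mm in diameter for the 84 mm nearest the base, then a 20 mm shoulder, then a neck 31 mm outside, 25 mm bore, 46 mm long. Its centre of mass lies within 20 mm of the origin.
- bottle_mouth (a point): centre of the bottle's mouth, 105 mm from its origin along its x axis
- peg_stand: steel drying stand fixed to the bench: flat round base 96 mm across, 12 mm high, with one upright round peg at its centre, 14 mm in diameter, 60 mm tall above the base, tapered tip. Origin at the centre of the underside, z up. Fixed bottles up to 210 mm high stand along the far edge of the bench, 0.2 m or more beyond it.
- peg_foot (a point): foot of the peg on its axis, level with the base's top face (12 mm above the bench); the bottle's rim rests on this face
- peg_tip (a point): top of the peg, 72 mm above the bench
Mind the look-alikes: they are no part of the job. What is shaped like the ball1 but purple or turquoise is not meant.

How it is judged:
By the outcome, as a careful person would: the job done as asked, in the order asked, and still so for the second after the job is handed in, with the robot touching nothing.
It also fails if it takes over 72 s, if anything falls off the work surface, if the arm or the gripper's body presses on something with over 40 N, if the wrist force passes 120 N, or if a joint passes its speed limit or range.

## Working session

There is one attempt and no reset: what is moved stays moved. The work goes in short steps, Python scripts to look and compute and a shell command to move; the robot and the scene stay as the last step left them, time stands still between calls to the robot, and variables do not carry over. Pictures are saved under pics/ and viewed, on a budget of 10 in all, crops included, one or two more only if the job needs it, and the job is handed in when it is done.

```bash
mkdir -p pics
cat > h.py <<'E'
import numpy as np, cv2
from workcell import bot
from scipy.spatial.transform import Rotation as R
def snap(n,f):
    c=bot.camera(n); cv2.imwrite(f,c["pixels"][:,:,::-1]); np.save(f"cam_{n}.npy",{k:v for k,v in c.items() if k!="pixels"},allow_pickle=True); return c
def cam(n): return np.load(f"cam_{n}.npy",allow_pickle=True).item()
def ray(c,u,v):
    xd=np.array([(u-c["cx"])/c["fx"],(v-c["cy"])/c["fy"]]); x=xd.copy()
    for _ in range(30): x=xd/(1+c["k1"]*(x@x))
    Rm=cv2.Rodrigues(np.array(c["rvec"],float))[0]; t=np.array(c["tvec"],float).ravel()
    o=-Rm.T@t; d=Rm.T@np.array([x[0],x[1],1]); return o,d/np.linalg.norm(d)
def atz(c,u,v,z):
    o,d=ray(c,u,v); return o+d*(z-o[2])/d[2]
def proj(c,p):
    Rm=cv2.Rodrigues(np.array(c["rvec"],float))[0]; q=Rm@np.array(p,float)+np.array(c["tvec"],float).ravel()
    x=q[:2]/q[2]; x=x*(1+c["k1"]*(x@x)); return x*[c["fx"],c["fy"]]+[c["cx"],c["cy"]]
def st():
    o=bot.get_obs(); m=R.from_quat(o["tool_rot"]).as_matrix()
    print("t",round(o["clock"],2),"p",np.round(o["eef_pos"],4),"w",round(o["grip_width"],4),"F",np.round(o["ft_force"],1)); print(np.round(m,3)); return o,m
E
python3 - <<'E'
from h import *
for n in("top","side"):
    c=snap(n,f"pics/{n}1.png"); print(n,{k:np.round(v,3) for k,v in c.items() if k!="pixels"}, np.round(ray(c,320,200)[0],3))
st(); print(bot.grasp_offset)
E
```

```text
top {'fx': np.float64(471.292), 'fy': np.float64(471.292), 'cx': np.float64(325.671), 'cy': np.float64(195.877), 'k1': np.float64(-0.051), 'rvec': array([ 2.113, -2.086,  0.247]), 'tvec': array([-0.046,  0.537,  1.304])} [ 0.224 -0.037  1.393]
side {'fx': np.float64(393.896), 'fy': np.float64(393.896), 'cx': np.float64(317.407), 'cy': np.float64(206.402), 'k1': np.float64(-0.076), 'rvec': array([ 2.348, -0.714,  0.249]), 'tvec': array([-0.463,  0.239,  1.06 ])} [ 0.115 -0.68   0.959]
t 0.1 p [0.214  0.4513 0.2305] w 0.0855 F [-0.2  0.3  0. ]
[[-0.904  0.429 -0.001]
 [ 0.429  0.904 -0.002]
 [-0.    -0.002 -1.   ]]
0.0187
```

View pics/top1.png

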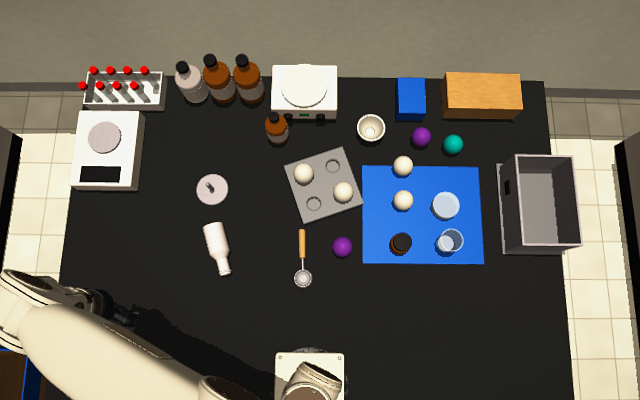

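View pics/side1.png

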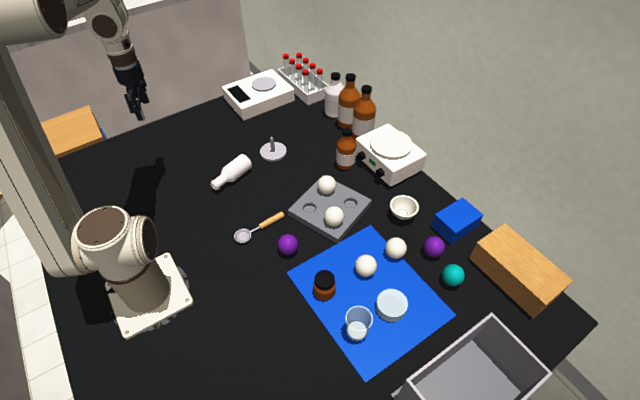

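Top view: the loose balls are at about (403,166) and (403,200), the empty dimples at (333,166) and (314,204), and the seated balls at (303,173) and (343,191). The peg stand is at (212,188), and the bottle lies from (215,225) to (225,273), mouth toward the robot. The side view agrees. Next I'll measure these.

Run:
```python
from h import *
def blob(im,u,v,lo=110,r=14,sat=60):
    hsv=cv2.cvtColor(im,cv2.COLOR_BGR2HSV); m=((hsv[...,1]<sat)&(hsv[...,2]>lo)).astype(np.uint8)
    n,l,s,ce=cv2.connectedComponentsWithStats(m); k=l[v,u]; return ce[k],s[k],l==k
def tri(a,b):
    (o1,d1),(o2,d2)=a,b; A=np.stack([d1,-d2],1); x=np.linalg.lstsq(A,o2-o1,rcond=None)[0]
    p,q=o1+x[0]*d1,o2+x[1]*d2; return (p+q)/2,np.linalg.norm(p-q)
T,S=cam("top"),cam("side"); it=cv2.imread("pics/top1.png"); is_=cv2.imread("pics/side1.png")
for n,a,b,z in [("b1",(403,166),(396,248),.03),("b2",(403,200),(366,266),.03),("s1",(303,173),(326,186),.049),("s2",(343,191),(334,217),.049)]:
    ca,sa,_=blob(it,*a); cb,sb,_=blob(is_,*b); p,e=tri(ray(T,*ca),ray(S,*cb))
    print(n,ca.round(1),sa[2:],cb.round(1),sb[2:],"tri",p.round(4),round(e,4),"top",atz(T,*ca,z).round(4),"side",atz(S,*cb,z).round(4))
for n,a in [("jar",(402,243)),("dish",(446,206)),("beaker",(450,240)),("d0",(333,166)),("d1",(314,204)),("turq",(453,144)),("purp",(421,137)),("purp2",(342,247)),("mortar",(371,127))]: print(n,atz(T,*a,.03).round(3))
c,s,m=blob(it,215,240); ys,xs=np.nonzero(m); print("bottle",c,s)
P=np.array([atz(T,x,y,.029)[:2] for x,y in zip(xs,ys)]); mu=P.mean(0); w,v=np.linalg.eigh(np.cov((P-mu).T)); d=v[:,1]; q=(P-mu)@d; print("mu",mu,"dir",d,"ext",q.min(),q.max())
c,s,m=blob(is_,238,165); ys,xs=np.nonzero(m); print("bottle side",c,s)
P=np.array([atz(S,x,y,.029)[:2] for x,y in zip(xs,ys)]); mu=P.mean(0); w,v=np.linalg.eigh(np.cov((P-mu).T)); d=v[:,1]; q=(P-mu)@d; print("mu",mu,"dir",d,"ext",q.min(),q.max())
crop=lambda im,u,v,h:cv2.resize(im[v-h:v+h,u-h:u+h],(400,400),interpolation=cv2.INTER_CUBIC)
cv2.imwrite("pics/c1.png",np.vstack([np.hstack([crop(it,212,190,25),crop(is_,273,148,25)])]))
```

```text
b1 [403.4 164. ] [ 18  17 209] [395.8 247. ] [ 21  21 348] tri [ 0.6451 -0.2717  0.0312] 0.0037 top [ 0.6473 -0.2727  0.03  ] side [ 0.6438 -0.2708  0.03  ]
b2 [403.7 198.7] [ 17  18 218] [365.6 265. ] [ 22  21 362] tri [ 0.5376 -0.2699  0.0301] 0.0039 top [ 0.5395 -0.2707  0.03  ] side [ 0.5357 -0.2694  0.03  ]
s1 [322.9 184.5] [  79   77 3538] [329.7 205.5] [  83   64 2589] tri [ 0.5827 -0.0299  0.0186] 0.0008 top [ 0.5751 -0.0302  0.049 ] side [ 0.5671 -0.0509  0.049 ]
s2 [322.9 184.5] [  79   77 3538] [329.7 205.5] [  83   64 2589] tri [ 0.5827 -0.0299  0.0186] 0.0008 top [ 0.5751 -0.0302  0.049 ] side [ 0.5671 -0.0509  0.049 ]
jar [ 0.407 -0.263  0.03 ]
dish [ 0.519 -0.396  0.03 ]
beaker [ 0.418 -0.404  0.03 ]
d0 [ 0.638 -0.06   0.03 ]
d1 [ 0.52  -0.004  0.03 ]
turq [ 0.714 -0.427  0.03 ]
purp [ 0.735 -0.329  0.03 ]
purp2 [ 0.393 -0.088  0.03 ]
mortar [ 0.765 -0.176  0.03 ]
bottle [217.24886878 245.57352941] [203 222  28  54 884]
mu [0.39301731 0.27480745] dir [-0.94516416 -0.32659565] ext -0.07076997420769418 0.08715113707739168
bottle side [231.76197836 170.55795981] [211 154  41  36 647]
mu [0.39231471 0.27609368] dir [-0.92060049 -0.39050574] ext -0.08519402805088894 0.09517266511775346
```

View pics/c1.png

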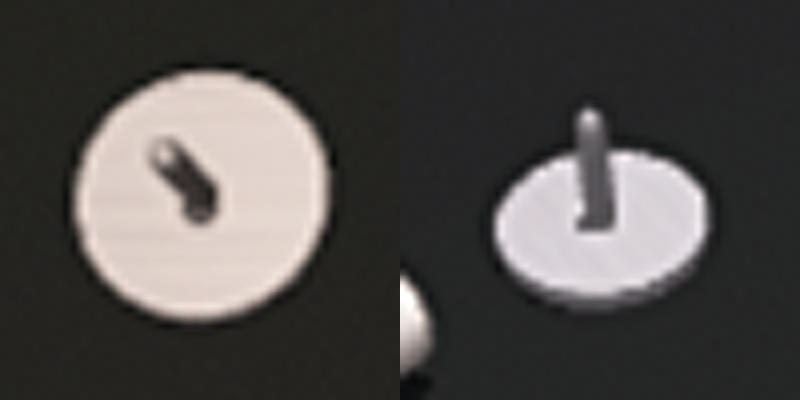

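The crop puts the centre of the peg base's top at (212.1,189.4) in the top view and (273,151) in the side view. The ball blobs lose their shaded edge, so I'll refine them and work out the tray.

```bash
cat >> h.py <<'E'
from scipy.optimize import minimize
def ballfit(c,im,p0,z,r=.03):
    """xy of sphere centre at height z whose outline gives the best edge contrast (red channel, inside-outside)"""
    g=cv2.GaussianBlur(im[:,:,2].astype(np.float32),(0,0),.7)
    o=ray(c,320,200)[0]
    def ring(p,rr):
        w=o-p; w/=np.linalg.norm(w); a=np.cross(w,[0,0,1]); a/=np.linalg.norm(a); b=np.cross(w,a)
        q=np.array([proj(c,p+rr*(np.cos(t)*a+np.sin(t)*b)) for t in np.linspace(0,6.283,37)[:-1]],np.float32)
        return cv2.remap(g,q[None,:,0],q[None,:,1],cv2.INTER_LINEAR)[0]
    f=lambda x:-np.mean(np.clip(ring(np.array([*x,z]),r-.004)-ring(np.array([*x,z]),r+.004),-60,60))
    x0=min(((p0[0]+i*.003,p0[1]+j*.003) for i in range(-4,5) for j in range(-4,5)),key=f)
    s=minimize(f,x0,method="Nelder-Mead",options=dict(initial_simplex=[x0,(x0[0]+.003,x0[1]),(x0[0],x0[1]+.003)])); return s.x,-s.fun
E
python3 - <<'E'
from h import *
T,S=cam("top"),cam("side"); it=cv2.imread("pics/top1.png"); is_=cv2.imread("pics/side1.png")
r={}
for n,a,z in [("b1",(403,165),.03),("b2",(403,199),.03),("s1",(303,173),.049),("s2",(343,191),.049)]:
    p=atz(T,*a,z); x,f=ballfit(T,it,p,z); y,g=ballfit(S,is_,x,z); r[n]=(x,y); print(n,x.round(4),round(f),y.round(4),round(g))
for k in (0,1):
    m=(r["s1"][k]+r["s2"][k])/2; d=(r["s1"][k]-r["s2"][k])/2; e=np.array([d[1],-d[0]]); e*=.06505/np.linalg.norm(e); print("tray",m.round(4),"half",np.linalg.norm(d).round(4),"dimples",(m+e).round(4),(m-e).round(4),"dir",np.degrees(np.arctan2(e[1],e[0])).round(1))
print("peg",atz(T,212.1,189.4,.012),atz(S,273,151.1,.012),"tip",atz(T,187+163/8,165+148/8,.072),atz(S,248+190/8,123+110/8,.072))
E
```

```text
b1 [ 0.6412 -0.2714] 60 [ 0.6412 -0.2744] 60
b2 [ 0.5356 -0.2717] 60 [ 0.5326 -0.2717] 60
s1 [0.6113 0.0293] 43 [0.6133 0.0344] 58
s2 [ 0.5561 -0.0884] 38 [ 0.5561 -0.0877] 56
tray [ 0.5837 -0.0296] half 0.065 dimples [ 0.6426 -0.0571] [ 0.5248 -0.002 ] dir -25.1
tray [ 0.5847 -0.0266] half 0.0674 dimples [ 0.6436 -0.0542] [0.5258 0.001 ] dir -25.1
peg [0.56498846 0.30517696 0.012     ] [0.56325464 0.2996172  0.012     ] tip [0.56762287 0.30529388 0.072     ] [0.56800271 0.30549307 0.072     ]
```

```bash
cat >> h.py <<'E'
def down(az):  # tool down, jaw axis (tool y) at azimuth az deg
    a=np.radians(az); y=np.array([np.cos(a),np.sin(a),0]); z=np.array([0,0,-1.]); return np.stack([np.cross(y,z),y,z],1)
def plan(p,m,n=None):
    o,m0=st(); p0=np.array(o["eef_pos"]); d=np.array(p)-p0; rv=R.from_matrix(m0.T@m).as_rotvec(degrees=True)
    k=n or int(np.ceil(max(np.linalg.norm(d)/.06,np.linalg.norm(rv)/10,1))); print("rows",k,"turn",rv.round(1),"shift",(m0.T@d).round(4))
    for i in range(k):
        mi=m0@R.from_rotvec(rv*i/k,degrees=True).as_matrix(); print([*(mi.T@d/k).round(3).tolist(),*(rv/k).round(1).tolist()])
E
python3 - <<'E'
from h import *
plan([.642,-.272,.13],down(-25))
E
```

```text
t 0.1 p [0.214  0.4513 0.2305] w 0.0855 F [-0.2  0.3  0. ]
[[-0.904  0.429 -0.001]
 [ 0.429  0.904 -0.002]
 [-0.    -0.002 -1.   ]]
rows 15 turn [-0.1  0.1 89.6] shift [-0.6966 -0.4699  0.1014]
[-0.046, -0.031, 0.007, -0.0, 0.0, 6.0]
[-0.049, -0.026, 0.007, -0.0, 0.0, 6.0]
[-0.052, -0.021, 0.007, -0.0, 0.0, 6.0]
[-0.054, -0.016, 0.007, -0.0, 0.0, 6.0]
[-0.055, -0.01, 0.007, -0.0, 0.0, 6.0]
[-0.056, -0.004, 0.007, -0.0, 0.0, 6.0]
[-0.056, 0.002, 0.007, -0.0, 0.0, 6.0]
[-0.056, 0.008, 0.007, -0.0, 0.0, 6.0]
[-0.054, 0.013, 0.007, -0.0, 0.0, 6.0]
[-0.053, 0.019, 0.007, -0.0, 0.0, 6.0]
[-0.05, 0.024, 0.007, -0.0, 0.0, 6.0]
[-0.048, 0.029, 0.007, -0.0, 0.0, 6.0]
[-0.044, 0.034, 0.007, -0.0, 0.0, 6.0]
[-0.041, 0.039, 0.007, -0.0, 0.0, 6.0]
[-0.036, 0.043, 0.007, -0.0, 0.0, 6.0]
```

```bash
python3 -m jog '[[[-0.046,-0.031,0.007,0,0,6],[-0.049,-0.026,0.007,0,0,6],[-0.052,-0.021,0.007,0,0,6],[-0.054,-0.016,0.007,0,0,6],[-0.055,-0.01,0.007,0,0,6],[-0.056,-0.004,0.007,0,0,6],[-0.056,0.002,0.007,0,0,6],[-0.056,0.008,0.007,0,0,6],[-0.054,0.013,0.007,0,0,6],[-0.053,0.019,0.007,0,0,6],[-0.05,0.024,0.007,0,0,6],[-0.048,0.029,0.007,0,0,6]]]' 0.085; python3 -c "
from h import *
plan([.642,-.272,.13],down(-25)); print(bot.get_obs()['joint_pos'])"
```

```text
clock: 1.6
eef_pos: [0.5518, -0.1476, 0.1407]
tool_rot: [0.762, 0.648, -0.001, -0.001]
ft_force: [0.1, 0.5, 0.3]
grip_width: 0.085
t 1.6 p [ 0.5518 -0.1476  0.1407] w 0.085 F [0.1 0.5 0.3]
[[ 0.16   0.987 -0.003]
 [ 0.987 -0.16  -0.   ]
 [-0.001 -0.003 -1.   ]]
rows 3 turn [-0.2  0.1 15.8] shift [-0.1083  0.109   0.0105]
[-0.036, 0.036, 0.003, -0.1, 0.0, 5.3]
[-0.033, 0.039, 0.004, -0.1, 0.0, 5.3]
[-0.029, 0.042, 0.004, -0.1, 0.0, 5.3]
[-2.60772613e-01  4.34643916e-01  4.15662981e-02  1.18053941e+00
 -1.15351167e-03  1.47111196e+00]
```

```bash
python3 -m jog '[[[-0.036,0.036,0.003,0,0,5.3],[-0.033,0.039,0.004,0,0,5.3],[-0.03,0.042,0.004,0,0,5.3],[0,0,0,0,0,0]]]'; python3 -c "
from h import *
plan([.642,-.272,.009],down(-25),4)
t=snap('top','pics/t2.png')['pixels'][100:240,330:510];s=snap('side','pics/s2.png')['pixels'][190:310,330:500]
cv2.imwrite('pics/m2.png',np.hstack([cv2.resize(t,(400,311)),cv2.resize(s,(400,311))])[:,:,::-1])"
```

```text
clock: 2.1
eef_pos: [0.6405, -0.2815, 0.1225]
tool_rot: [0.848, 0.53, -0.004, -0.004]
ft_force: [0.4, 0.6, -1.2]
grip_width: 0.0853
t 2.1 p [ 0.6405 -0.2815  0.1225] w 0.0853 F [ 0.4  0.6 -1.2]
[[ 0.438  0.899 -0.01 ]
 [ 0.899 -0.438  0.002]
 [-0.002 -0.01  -1.   ]]
rows 4 turn [-0.6  0.1 -1. ] shift [ 0.0094 -0.0017  0.1135]
[0.002, -0.0, 0.028, -0.1, 0.0, -0.3]
[0.002, -0.0, 0.028, -0.1, 0.0, -0.3]
[0.002, -0.001, 0.028, -0.1, 0.0, -0.3]
[0.002, -0.001, 0.028, -0.1, 0.0, -0.3]
```

View pics/m2.png

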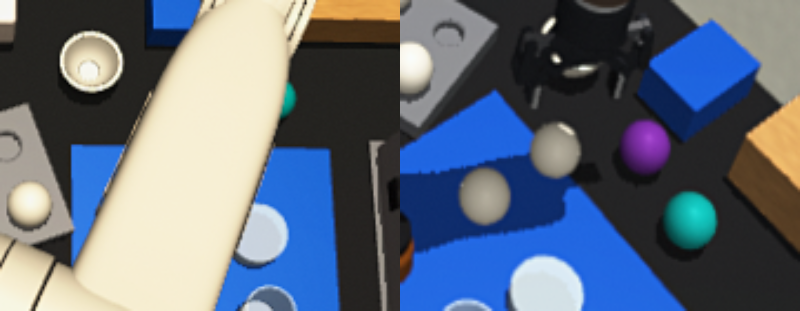

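The side view shows the open gripper above the far ball; the arm hides it in the top view. Descending with the small xy correction.

```bash
python3 -m jog '[[[0.009,-0.002,0.02,0,0,-1],[0,0,0.03,0,0,0],[0,0,0.03,0,0,0],[0,0,0,0,0,0]]]'; python3 -c "
from h import *
plan([.642,-.272,.009],down(-25),2)"
```

```text
clock: 2.7
eef_pos: [0.6398, -0.263, 0.0469]
tool_rot: [0.84, 0.542, -0.002, -0.003]
ft_force: [-0.7, 0.4, 0.5]
grip_width: 0.0849
t 2.7 p [ 0.6398 -0.263   0.0469] w 0.0849 F [-0.7  0.4  0.5]
[[ 0.412  0.911 -0.008]
 [ 0.911 -0.412  0.003]
 [-0.    -0.008 -1.   ]]
rows 2 turn [-0.5  0.   0.7] shift [-0.0073  0.006   0.0379]
[-0.004, 0.003, 0.019, -0.2, 0.0, 0.3]
[-0.004, 0.003, 0.019, -0.2, 0.0, 0.3]
```

```bash
python3 -m jog '[[[-0.006,0.004,0.006,0,0,0],[0,0,0.010,0,0,0],[0,0,0,0,0,0]]]'; python3 -c "
from h import *
plan([.642,-.272,.009],down(-25),1)"
```

```text
clock: 3.08
eef_pos: [0.6429, -0.2701, 0.035]
tool_rot: [0.84, 0.543, -0.0, -0.001]
ft_force: [0.9, -0.8, 0.5]
grip_width: 0.0851
t 3.08 p [ 0.6429 -0.2701  0.035 ] w 0.0851 F [ 0.9 -0.8  0.5]
[[ 0.41   0.912 -0.002]
 [ 0.912 -0.41   0.001]
 [ 0.    -0.002 -1.   ]]
rows 1 turn [-0.1 -0.   0.8] shift [-0.0021  0.      0.026 ]
[-0.002, 0.0, 0.026, -0.1, -0.0, 0.8]
```

```bash
python3 -m jog '[[[-0.002,0,0.015,0,0,0],[0,0,0.014,0,0,0],[0,0,0,0,0,0]]]'; python3 -c "
from h import *
plan([.642,-.272,.009],down(-25),1)
s=snap('side','pics/s3.png')['pixels'][190:310,330:500]
cv2.imwrite('pics/m3.png',cv2.resize(s,(600,424))[:,:,::-1])"
```

```text
clock: 3.45
eef_pos: [0.6421, -0.2724, 0.0044]
tool_rot: [0.84, 0.543, -0.0, -0.001]
ft_force: [-0.4, 0.5, 0.2]
grip_width: 0.0853
t 3.45 p [ 0.6421 -0.2724  0.0044] w 0.0853 F [-0.4  0.5  0.2]
[[ 0.411  0.912 -0.001]
 [ 0.912 -0.411  0.001]
 [ 0.    -0.001 -1.   ]]
rows 1 turn [-0.1 -0.   0.7] shift [ 0.0003 -0.0003 -0.0046]
[0.0, -0.0, -0.005, -0.1, -0.0, 0.7]
```

View pics/m3.png

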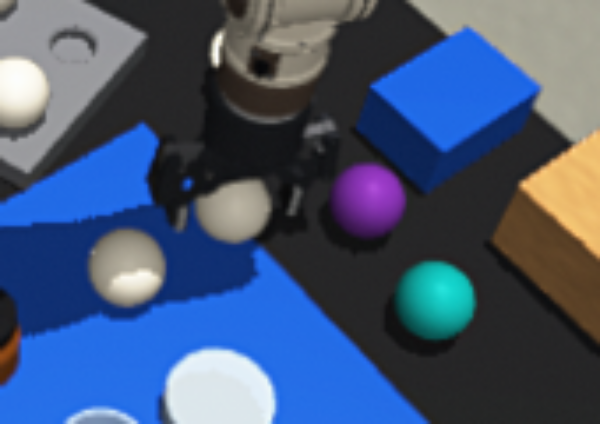

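The ball lies between the two open fingers, clear of the purple one. I'll raise slightly and close.

```bash
python3 -m jog '[[[0,0,-0.004,0,0,0],[0,0,0,0,0,0],[0,0,0,0,0,0],[0,0,0,0,0,0],[0,0,0,0,0,0],[0,0,0,0,0,0]]]' 0.05; python3 -m jog '[[[0,0,-0.02,0,0,0],[0,0,-0.03,0,0,0],[0,0,-0.03,0,0,0],[0,0,0,0,0,0]]]';python3 -c "
from h import *
plan([.643,-.056,.10],down(-25))"
```

```text
clock: 4.25
eef_pos: [0.6425, -0.2725, 0.0104]
tool_rot: [0.84, 0.543, 0.0, -0.0]
ft_force: [-0.9, 0.3, 0.5]
grip_width: 0.0573
clock: 4.75
eef_pos: [0.6399, -0.2713, 0.086]
tool_rot: [0.84, 0.543, -0.003, -0.004]
ft_force: [0.4, 0.2, -4.5]
grip_width: 0.0573
t 4.75 p [ 0.6399 -0.2713  0.086 ] w 0.0573 F [ 0.4  0.2 -4.5]
[[ 0.411  0.912 -0.009]
 [ 0.912 -0.411  0.004]
 [ 0.    -0.01  -1.   ]]
rows 4 turn [-0.6 -0.   0.8] shift [ 0.1976 -0.0857 -0.0131]
[0.049, -0.021, -0.003, -0.1, -0.0, 0.2]
[0.049, -0.022, -0.003, -0.1, -0.0, 0.2]
[0.049, -0.022, -0.003, -0.1, -0.0, 0.2]
[0.049, -0.022, -0.003, -0.1, -0.0, 0.2]
```

```bash
python3 -m jog '[[[0.03,-0.013,-0.008,0,0,0],[0.05,-0.022,-0.005,0,0,0.3],[0.05,-0.022,0,0,0,0.3],[0.045,-0.02,0,0,0,0],[0.02,-0.008,0,0,0,0],[0,0,0,0,0,0],[0,0,0,0,0,0]]]';python3 -c "
from h import *
plan([.643,-.056,.10],down(-25))
S=snap('side','pics/s4.png'); T=snap('top','pics/t4.png'); o=bot.get_obs(); p=np.array(o['eef_pos'])
for z in (.115,.12,.125): print(z,[ (x.round(4),round(f)) for x,f in [ballfit(S,S['pixels'][:,:,::-1],p[:2],z)]])
print(proj(S,[.643,-.056,.12]),proj(T,[.643,-.056,.12]))
t=T['pixels'][110:230,260:400]
s=S['pixels'][120:250,280:432]
cv2.imwrite('pics/m4.png',np.hstack([cv2.resize(t,(399,342)),cv2.resize(s,(400,342))])[:,:,::-1])"
```

```text
clock: 5.62
eef_pos: [0.6368, -0.0539, 0.084]
tool_rot: [0.844, 0.537, -0.011, -0.011]
ft_force: [-0.3, -0.5, -5.0]
grip_width: 0.058
t 5.62 p [ 0.6368 -0.0539  0.084 ] w 0.058 F [-0.3 -0.5 -5. ]
[[ 0.424  0.905 -0.029]
 [ 0.906 -0.424  0.007]
 [-0.006 -0.029 -1.   ]]
rows 1 turn [-1.7  0.4 -0.1] shift [ 0.0007  0.0061 -0.0162]
[0.001, 0.006, -0.016, -1.7, 0.4, -0.1]
0.115 [(array([ 0.6335, -0.0592]), 43)]
0.12 [(array([ 0.6253, -0.0664]), 43)]
0.125 [(array([ 0.6226, -0.0701]), 42)]
[352.10337495 180.06833675] [332.31885649 155.06078067]
```

View pics/m4.png

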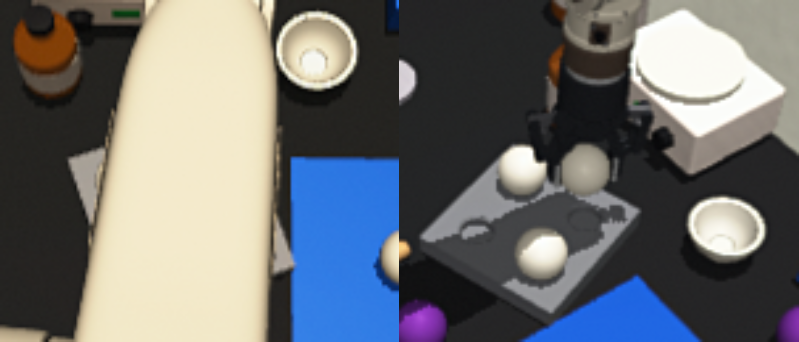

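```bash
python3 -c "
from h import *
S=cam('side'); im=cv2.imread('pics/s4.png')
for z in (.101,.1036,.106): print(z,ballfit(S,im,(.637,-.054),z))
# dimple ellipse in the original side image, via dark rim
im1=cv2.imread('pics/side1.png')
print(proj(S,[.6431,-.0556,.026]),proj(S,[.637,-.054,.1036]))"
python3 -m jog '[[[0.001,0.006,-0.003,-1.2,0.3,0],[0,0,-0.001,-0.3,0,0]]]'
```

```text
0.101 (array([ 0.6430372 , -0.04839427]), np.float64(45.44553756713867))
0.1036 (array([ 0.64127204, -0.05036513]), np.float64(44.988277435302734))
0.106 (array([ 0.63959137, -0.05234768]), np.float64(44.642372131347656))
[350.34632763 200.8489301 ] [349.78129145 184.30587563]
clock: 5.98
eef_pos: [0.6435, -0.0588, 0.0884]
tool_rot: [0.845, 0.535, -0.0, -0.0]
ft_force: [-0.3, -0.9, -5.0]
grip_width: 0.0574
```

```bash
python3 -m jog '[[[0.002,-0.002,0.01,0,0,0],[0,0,0.015,0,0,0],[0,0,0.012,0,0,0],[0,0,-0.001,0,0,0]]]';python3 -c "
from h import *
plan([.643,-.0565,.0294],down(-25),1)"
```

```text
clock: 6.48
eef_pos: [0.6413, -0.0566, 0.049]
tool_rot: [0.845, 0.534, -0.001, -0.001]
ft_force: [-0.2, 0.7, -3.9]
grip_width: 0.0574
t 6.47 p [ 0.6413 -0.0566  0.049 ] w 0.0574 F [-0.2  0.7 -3.9]
[[ 0.429  0.903 -0.002]
 [ 0.903 -0.429 -0.   ]
 [-0.001 -0.002 -1.   ]]
rows 1 turn [-0.1  0.1 -0.4] shift [0.0008 0.0015 0.0196]
[0.001, 0.002, 0.02, -0.1, 0.1, -0.4]
```

```bash
python3 -m jog '[[[0.001,0.002,0.005,0,0,0],[0,0,0.004,0,0,0],[0,0,0.002,0,0,0]]]';python3 -c "
from h import *
plan([.643,-.0565,.0294],down(-25),1)
S=snap('side','pics/s5.png')
for z in (.055,.06): print(z,ballfit(S,S['pixels'][:,:,::-1],(.641,-.056),z))
s=S['pixels'][150:240,290:410]
cv2.imwrite('pics/m5.png',cv2.resize(s,(720,540),interpolation=cv2.INTER_CUBIC)[:,:,::-1])"
```

```text
clock: 6.85
eef_pos: [0.6444, -0.0564, 0.0377]
tool_rot: [0.845, 0.534, -0.001, -0.0]
ft_force: [0.0, 0.4, -5.3]
grip_width: 0.0576
t 6.85 p [ 0.6444 -0.0564  0.0377] w 0.0576 F [ 0.   0.4 -5.3]
[[ 0.429  0.903 -0.001]
 [ 0.903 -0.429 -0.   ]
 [-0.001 -0.001 -1.   ]]
rows 1 turn [-0.1  0.  -0.4] shift [-0.0007 -0.0013  0.0083]
[-0.001, -0.001, 0.008, -0.1, 0.0, -0.4]
0.055 (array([ 0.64733069, -0.05378589]), np.float64(55.94090270996094))
0.06 (array([ 0.64402087, -0.0569727 ]), np.float64(55.413978576660156))
```

View pics/m5.png

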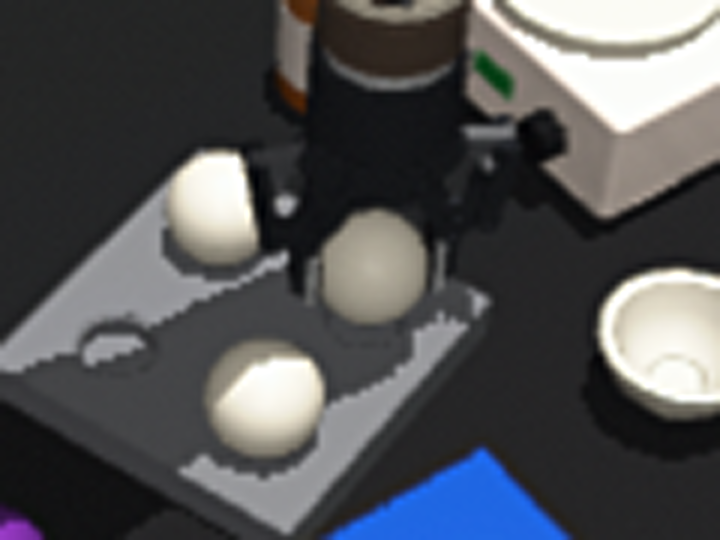

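Viewed 6 so far. The ball hangs just above the empty dimple, whose rim shows under it at about (365,335) in the crop. Lowering to contact.

```bash
python3 -m jog '[[[-0.001,-0.001,0.004,0,0,0],[0,0,0.003,0,0,0]]]'; python3 -m jog '[[[0,0,0.003,0,0,0],[0,0,0.002,0,0,0]]]'
```

```text
clock: 7.15
eef_pos: [0.6432, -0.0572, 0.0313]
tool_rot: [0.845, 0.534, -0.0, 0.0]
ft_force: [-5.4, -1.2, 6.7]
grip_width: 0.0576
clock: 7.4
eef_pos: [0.6432, -0.0574, 0.0311]
tool_rot: [0.845, 0.534, 0.0, 0.001]
ft_force: [-4.4, 0.9, 5.1]
grip_width: 0.058
```

```bash
python3 -m jog '[[[-0.001,-0.002,0.001,0,0,0],[-0.001,-0.002,0.002,0,0,0]]]'; python3 -m jog '[[[0,0,0.002,0,0,0],[0,0,0,0,0,0]]]'
```

```text
clock: 7.65
eef_pos: [0.6409, -0.0579, 0.0301]
tool_rot: [0.845, 0.534, 0.003, 0.003]
ft_force: [1.2, -1.4, 1.2]
grip_width: 0.0577
clock: 7.9
eef_pos: [0.641, -0.0581, 0.0301]
tool_rot: [0.845, 0.534, 0.003, 0.003]
ft_force: [-1.6, 0.4, -1.7]
grip_width: 0.0575
```

```bash
python3 -m jog '[[[0,0,0.001,0,0,0],[0,0,0,0,0,0],[0,0,0,0,0,0],[0,0,-0.005,0,0,0]]]' 0.078; python3 -m jog '[[[0,0,-0.02,0,0,0],[0,0,-0.04,0,0,0],[0,0,-0.04,0,0,0],[0,0,-0.02,0,0,0]]]' 0.085; python3 -c "
from h import *
plan([.535,-.2715,.11],down(-25))
S=snap('side','pics/s6.png'); print(ballfit(S,S['pixels'][:,:,::-1],(.643,-.056),.049))
print(ballfit(S,S['pixels'][:,:,::-1],(.533,-.272),.03))"
```

```text
clock: 8.4
eef_pos: [0.6412, -0.058, 0.0332]
tool_rot: [0.845, 0.534, 0.003, 0.003]
ft_force: [-0.2, -0.1, -0.1]
grip_width: 0.0776
clock: 8.9
eef_pos: [0.639, -0.0576, 0.1553]
tool_rot: [0.845, 0.534, 0.002, 0.002]
ft_force: [0.4, 0.4, -0.0]
grip_width: 0.0851
t 8.9 p [ 0.639  -0.0576  0.1553] w 0.0851 F [ 0.4  0.4 -0. ]
[[ 0.429  0.903  0.005]
 [ 0.903 -0.429 -0.001]
 [ 0.001  0.005 -1.   ]]
rows 5 turn [ 0.3 -0.  -0.4] shift [-0.2378 -0.0024  0.0451]
[-0.048, -0.0, 0.009, 0.1, -0.0, -0.1]
[-0.048, -0.001, 0.009, 0.1, -0.0, -0.1]
[-0.048, -0.001, 0.009, 0.1, -0.0, -0.1]
[-0.048, -0.001, 0.009, 0.1, -0.0, -0.1]
[-0.048, -0.001, 0.009, 0.1, -0.0, -0.1]
(array([ 0.6434278 , -0.05823724]), np.float64(43.6663818359375))
(array([ 0.533, -0.272]), np.float64(60.0))
```

```bash
python3 -m jog '[[[-0.035,0,0.004,0,0,0],[-0.048,0,0.008,0,0,0],[-0.048,0,0.009,0,0,0],[-0.048,0,0.009,0,0,0],[-0.04,0,0.009,0,0,0],[-0.012,0,0.003,0,0,0],[0,0,0,0,0,0]]]'; python3 -c "
from h import *
plan([.535,-.2715,.009],down(-25))"
```

```text
clock: 9.82
eef_pos: [0.5405, -0.271, 0.1134]
tool_rot: [0.844, 0.536, 0.005, 0.004]
ft_force: [0.3, 1.0, -0.0]
grip_width: 0.085
t 9.82 p [ 0.5405 -0.271   0.1134] w 0.085 F [ 0.3  1.  -0. ]
[[ 0.426  0.905  0.013]
 [ 0.905 -0.426 -0.001]
 [ 0.004  0.012 -1.   ]]
rows 2 turn [ 0.7 -0.2 -0.2] shift [-0.0032 -0.006   0.1043]
[-0.002, -0.003, 0.052, 0.3, -0.1, -0.1]
[-0.001, -0.003, 0.052, 0.3, -0.1, -0.1]
```

```bash
python3 -m jog '[[[-0.003,-0.006,0.01,0.6,0,0],[0,0,0.025,0,0,0],[0,0,0.025,0,0,0],[0,0,0.01,0,0,0],[0,0,0,0,0,0]]]'; python3 -c "
from h import *
plan([.535,-.2715,.009],down(-25))"
```

```text
clock: 10.45
eef_pos: [0.5365, -0.2653, 0.0411]
tool_rot: [0.842, 0.539, 0.003, -0.001]
ft_force: [-0.0, -0.1, 0.5]
grip_width: 0.0852
t 10.45 p [ 0.5365 -0.2653  0.0411] w 0.0852 F [-0.  -0.1  0.5]
[[ 0.418  0.908  0.003]
 [ 0.908 -0.418  0.004]
 [ 0.005  0.001 -1.   ]]
rows 1 turn [ 0.1 -0.3  0.3] shift [-0.0064  0.0012  0.0321]
[-0.006, 0.001, 0.032, 0.1, -0.3, 0.3]
```

```bash
python3 -m jog '[[[-0.006,0.001,0.004,0,0,0],[0,0,0.012,0,0,0],[0,0,0.012,0,0,0],[0,0,0,0,0,0]]]'; python3 -c "
from h import *
plan([.535,-.2715,.009],down(-25))"
```

```text
clock: 10.95
eef_pos: [0.5365, -0.2719, 0.0133]
tool_rot: [0.842, 0.54, 0.004, 0.001]
ft_force: [-0.0, -0.5, -0.4]
grip_width: 0.0849
t 10.95 p [ 0.5365 -0.2719  0.0133] w 0.0849 F [-0.  -0.5 -0.4]
[[ 0.418  0.909  0.007]
 [ 0.909 -0.418  0.003]
 [ 0.005  0.005 -1.   ]]
rows 1 turn [ 0.3 -0.3  0.3] shift [-0.0003 -0.0016  0.0043]
[-0.0, -0.002, 0.004, 0.3, -0.3, 0.3]
```

```bash
python3 -m jog '[[[0,-0.001,0.004,0,0,0],[0,0,0,0,0,0],[0,0,0,0,0,0],[0,0,0,0,0,0],[0,0,0,0,0,0],[0,0,0,0,0,0]]]' 0.05; python3 -m jog '[[[0,0,-0.02,0,0,0],[0,0,-0.04,0,0,0],[0,0,-0.04,0,0,0],[0,0,-0.01,0,0,0]]]';python3 -c "
from h import *
plan([.5235,-.003,.12],down(-25))"
```

```text
clock: 11.7
eef_pos: [0.5358, -0.2716, 0.0093]
tool_rot: [0.842, 0.54, 0.004, 0.001]
ft_force: [0.3, -0.6, -1.6]
grip_width: 0.0572
clock: 12.2
eef_pos: [0.5317, -0.2702, 0.1173]
tool_rot: [0.842, 0.54, 0.001, -0.004]
ft_force: [-0.5, 0.2, -3.7]
grip_width: 0.0576
t 12.2 p [ 0.5317 -0.2702  0.1173] w 0.0576 F [-0.5  0.2 -3.7]
[[ 0.418  0.909 -0.002]
 [ 0.909 -0.418  0.007]
 [ 0.006 -0.005 -1.   ]]
rows 5 turn [-0.3 -0.3  0.3] shift [ 0.2393 -0.1191 -0.0007]
[0.048, -0.024, -0.0, -0.1, -0.1, 0.1]
[0.048, -0.024, -0.0, -0.1, -0.1, 0.1]
[0.048, -0.024, -0.0, -0.1, -0.1, 0.1]
[0.048, -0.024, -0.0, -0.1, -0.1, 0.1]
[0.048, -0.024, -0.0, -0.1, -0.1, 0.1]
```

```bash
python3 -m jog '[[[0.035,-0.017,-0.006,0,0,0],[0.048,-0.024,-0.004,0,0,0],[0.048,-0.024,-0.003,0,0,0],[0.048,-0.024,-0.003,0,0,0],[0.04,-0.02,-0.003,0,0,0],[0.015,-0.008,-0.002,0,0,0],[0,0,-0.001,0,0,0]]]';python3 -c "
from h import *
plan([.5235,-.003,.0285],down(-25),1)"
```

```text
clock: 13.08
eef_pos: [0.5181, -0.0021, 0.1318]
tool_rot: [0.843, 0.538, -0.004, -0.008]
ft_force: [-0.7, -0.5, -3.1]
grip_width: 0.0577
t 13.07 p [ 0.5181 -0.0021  0.1318] w 0.0577 F [-0.7 -0.5 -3.1]
[[ 0.42   0.907 -0.016]
 [ 0.907 -0.42   0.009]
 [ 0.001 -0.018 -1.   ]]
rows 1 turn [-1.  -0.1  0.1] shift [0.0013 0.0071 0.1032]
[0.001, 0.007, 0.103, -1.0, -0.1, 0.1]
```

```bash
python3 -m jog '[[[0.001,0.005,0.01,-0.8,0,0],[0,0.001,0.025,0,0,0],[0,0,0.025,0,0,0],[0,0,0.015,0,0,0],[0,0,0,0,0,0]]]';python3 -c "
from h import *
plan([.5235,-.003,.0285],down(-25),1)
S=snap('side','pics/s7.png'); print(ballfit(S,S['pixels'][:,:,::-1],(.5235,-.003),bot.get_obs()['eef_pos'][2]+.0205))"
```

```text
clock: 13.7
eef_pos: [0.5229, -0.0111, 0.0517]
tool_rot: [0.845, 0.535, -0.003, -0.001]
ft_force: [-0.2, 0.1, -3.4]
grip_width: 0.0576
t 13.7 p [ 0.5229 -0.0111  0.0517] w 0.0576 F [-0.2  0.1 -3.4]
[[ 0.429  0.903 -0.007]
 [ 0.903 -0.429 -0.001]
 [-0.004 -0.005 -1.   ]]
rows 1 turn [-0.3  0.2 -0.4] shift [ 0.0076 -0.0028  0.0232]
[0.008, -0.003, 0.023, -0.3, 0.2, -0.4]
(array([ 0.52325565, -0.00743431]), np.float64(55.68778991699219))
```

```bash
python3 -m jog '[[[0.006,-0.002,0.004,0,0,0],[0,0,0.004,0,0,0],[0,0,0.004,0,0,0],[0,0,0.002,0,0,0]]]';python3 -c "
from h import *
plan([.524,-.004,.0285],down(-25),1)
S=snap('side','pics/s8.png'); print(ballfit(S,S['pixels'][:,:,::-1],(.5235,-.003),bot.get_obs()['eef_pos'][2]+.0205))
s=S['pixels'][150:240,270:390]
cv2.imwrite('pics/m8.png',cv2.resize(s,(720,540),interpolation=cv2.INTER_CUBIC)[:,:,::-1])"
```

```text
clock: 14.25
eef_pos: [0.5263, -0.0053, 0.0397]
tool_rot: [0.845, 0.534, -0.001, 0.001]
ft_force: [0.0, 0.6, -4.2]
grip_width: 0.0573
t 14.25 p [ 0.5263 -0.0053  0.0397] w 0.0573 F [ 0.   0.6 -4.2]
[[ 0.43   0.903 -0.001]
 [ 0.903 -0.43  -0.002]
 [-0.002  0.    -1.   ]]
rows 1 turn [ 0.   0.1 -0.4] shift [ 0.0002 -0.0026  0.0112]
[0.0, -0.003, 0.011, 0.0, 0.1, -0.4]
(array([ 0.5265989 , -0.00180568]), np.float64(57.508056640625))
```

View pics/m8.png

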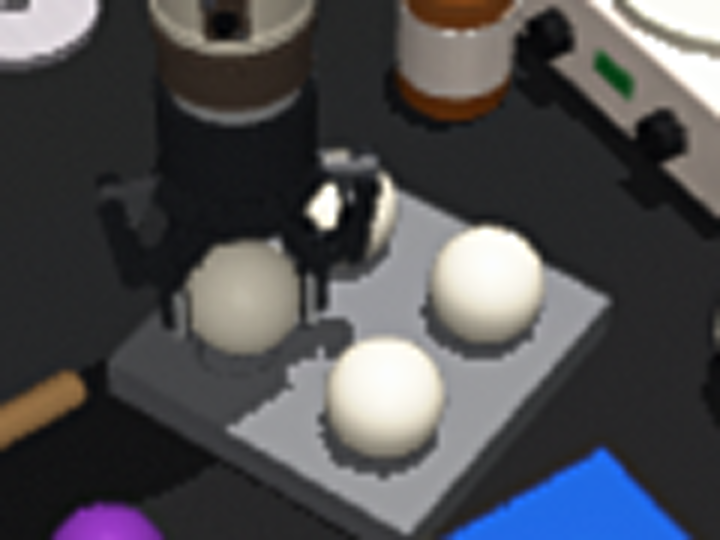

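Eight pictures viewed. The first ball sits in its dimple, and the second is just above its own, rim visible below at about (238,355). Lowering.

```bash
python3 -m jog '[[[0,-0.002,0.005,0,0,0],[0,0,0.004,0,0,0]]]'; python3 -m jog '[[[0,0,0.003,0,0,0],[0,0,0.001,0,0,0]]]'
```

```text
clock: 14.55
eef_pos: [0.5246, -0.0043, 0.0304]
tool_rot: [0.845, 0.534, -0.001, 0.001]
ft_force: [-0.4, 0.1, -3.6]
grip_width: 0.0576
clock: 14.8
eef_pos: [0.5247, -0.0046, 0.0295]
tool_rot: [0.845, 0.534, -0.0, 0.001]
ft_force: [-4.5, 0.4, 4.5]
grip_width: 0.0576
```

```bash
python3 -m jog '[[[-0.001,-0.002,0.001,0,0,0],[0,-0.001,0.002,0,0,0]]]'; python3 -m jog '[[[0,0,0.001,0,0,0],[0,0,0,0,0,0]]]'
```

```text
clock: 15.05
eef_pos: [0.5231, -0.0048, 0.0282]
tool_rot: [0.846, 0.534, 0.001, 0.003]
ft_force: [-3.9, -2.6, 10.5]
grip_width: 0.0576
clock: 15.3
eef_pos: [0.523, -0.0048, 0.0286]
tool_rot: [0.846, 0.534, 0.002, 0.003]
ft_force: [-0.7, -0.1, -0.8]
grip_width: 0.0576
```

```bash
python3 -m jog '[[[0,0,0.001,0,0,0],[0,0,0,0,0,0],[0,0,0,0,0,0],[0,0,-0.005,0,0,0]]]' 0.078; python3 -m jog '[[[0,0,-0.02,0,0,0],[0,0,-0.04,0,0,0],[0,0,-0.05,0,0,0],[0,0,-0.05,0,0,0],[0,0,-0.02,0,0,0]]]' 0.085
cat >> h.py <<'E'
PROF=[(-.045,.029),(.039,.029),(.059,.0155),(.105,.0155)]
def bsil(c,o,m,sh=(400,640),ss=4):
    """soft silhouette of the bottle: origin o, axis m"""
    a=np.cross(m,[0,0,1.]) if abs(m[2])<.9 else np.cross(m,[1.,0,0]); a/=np.linalg.norm(a); b=np.cross(m,a); th=np.linspace(0,6.283,40)
    rings=[np.array([proj(c,o+s*m+r*(np.cos(t)*a+np.sin(t)*b)) for t in th]) for s,r in PROF]
    I=np.zeros((sh[0]*ss,sh[1]*ss),np.uint8)
    for i in range(3): cv2.fillConvexPoly(I,cv2.convexHull(np.round((np.vstack(rings[i:i+2])+.5)*ss-.5).astype(np.int32)),255)
    return cv2.resize(I,sh[::-1],interpolation=cv2.INTER_AREA)/255.
E
python3 - <<'E'
from h import *
st()
D=[]
for n,win in (("top",(195,245,212,285)),("side",(200,260,145,200))):
    im=cv2.imread(f"pics/{n}1.png").astype(float)[:,:,2]; x0,x1,y0,y1=win; w=im[y0:y1,x0:x1]
    print(n,"bg",np.median(w),"pct",np.percentile(w,[70,80,90])); D.append((cam(n),np.clip((w-45)/60,0,1),win))
# window corner for side keeps the peg base out
def cost(x,use=(0,1)):
    m=np.array([np.cos(x[2]),np.sin(x[2]),0]); e=0
    for k in use:
        c,g,(x0,x1,y0,y1)=D[k]; e+=np.sum((bsil(c,np.array([x[0],x[1],.029]),m)[y0:y1,x0:x1]-g)**2)
    return e
for use in ((0,),(1,),(0,1)):
    x0=np.array([.41,.281,np.radians(199)]); s=minimize(cost,x0,args=(use,),method="Nelder-Mead",options=dict(initial_simplex=[x0,x0+[.008,0,0],x0+[0,.008,0],x0+[0,0,.08]],maxiter=120)); print(use,s.x[:2].round(4),np.degrees(s.x[2]).round(1),round(s.fun,1))
E
```

```text
clock: 15.8
eef_pos: [0.5232, -0.0048, 0.0318]
tool_rot: [0.846, 0.534, 0.002, 0.003]
ft_force: [1.1, 0.5, 0.6]
grip_width: 0.0778
clock: 16.42
eef_pos: [0.5209, -0.0041, 0.2165]
tool_rot: [0.846, 0.534, -0.0, 0.002]
ft_force: [-0.2, 0.2, -0.3]
grip_width: 0.085
t 16.43 p [ 0.5209 -0.0041  0.2165] w 0.085 F [-0.2  0.2 -0.3]
[[ 0.43   0.903  0.002]
 [ 0.903 -0.43  -0.004]
 [-0.003  0.004 -1.   ]]
top bg 37.0 pct [ 38. 206. 246.]
side bg 37.0 pct [ 38.  101.2 247. ]
(0,) [0.4113 0.2806] 198.9 4.9
(1,) [0.4099 0.2806] 198.6 8.6
(0, 1) [0.411  0.2805] 198.4 18.8
```

Run:
```python
from h import *
plan([.411,.2805,.12],down(108.6))
```

```text
t 16.43 p [ 0.5209 -0.0041  0.2165] w 0.085 F [-0.2  0.2 -0.3]
[[ 0.43   0.903  0.002]
 [ 0.903 -0.43  -0.004]
 [-0.003  0.004 -1.   ]]
rows 14 turn [-1.000e-01  3.000e-01 -1.341e+02] shift [ 0.2099 -0.2219  0.0951]
[0.015, -0.016, 0.007, -0.0, 0.0, -9.6]
[0.017, -0.013, 0.007, -0.0, 0.0, -9.6]
[0.019, -0.01, 0.007, -0.0, 0.0, -9.6]
[0.021, -0.007, 0.007, -0.0, 0.0, -9.6]
[0.022, -0.003, 0.007, -0.0, 0.0, -9.6]
[0.022, 0.0, 0.007, -0.0, 0.0, -9.6]
[0.021, 0.004, 0.007, -0.0, 0.0, -9.6]
[0.02, 0.008, 0.007, -0.0, 0.0, -9.6]
[0.019, 0.011, 0.007, -0.0, 0.0, -9.6]
[0.017, 0.014, 0.007, -0.0, 0.0, -9.6]
[0.014, 0.016, 0.007, -0.0, 0.0, -9.6]
[0.011, 0.019, 0.007, -0.0, 0.0, -9.6]
[0.008, 0.02, 0.007, -0.0, 0.0, -9.6]
[0.005, 0.021, 0.007, -0.0, 0.0, -9.6]
```

```bash
python3 -m jog '[[[0.015,-0.016,0.004,0,0,-9.6],[0.017,-0.013,0.004,0,0,-9.6],[0.019,-0.01,0.006,0,0,-9.6],[0.021,-0.007,0.007,0,0,-9.6],[0.022,-0.003,0.007,0,0,-9.6],[0.022,0,0.007,0,0,-9.6],[0.021,0.004,0.007,0,0,-9.6],[0.02,0.008,0.007,0,0,-9.6],[0.019,0.011,0.007,0,0,-9.6],[0.017,0.014,0.007,0,0,-9.6],[0.014,0.016,0.007,0,0,-9.6],[0.011,0.019,0.007,0,0,-9.6]]]'
python3 - <<'E'
from h import *
plan([.411,.2805,.12],down(108.6)); print(bot.get_obs()["joint_pos"])
E
```

```text
clock: 17.92
eef_pos: [0.4209, 0.2427, 0.1439]
tool_rot: [-0.029, 1.0, -0.001, 0.009]
ft_force: [1.3, 0.9, -0.5]
grip_width: 0.0848
t 17.93 p [0.4209 0.2427 0.1439] w 0.0848 F [ 1.3  0.9 -0.5]
[[-0.998 -0.059  0.018]
 [-0.059  0.998 -0.002]
 [-0.018 -0.003 -1.   ]]
rows 2 turn [ -0.3   1.  -15.2] shift [0.0081 0.0384 0.0237]
[0.004, 0.019, 0.012, -0.1, 0.5, -7.6]
[0.001, 0.02, 0.012, -0.1, 0.5, -7.6]
[ 0.52961762  0.25970439 -0.20624983  1.09027361 -0.01046307  0.47075441]
```

```bash
python3 -m jog '[[[0.004,0.019,0.01,0,0.5,-7.6],[0.001,0.018,0.012,0,0.5,-7.6],[0,0.001,0.012,0,0,0],[0,0,0,0,0,0]]]'
python3 - <<'E'
from h import *
plan([.411,.2805,.01],down(108.6),4)
E
```

```text
clock: 18.42
eef_pos: [0.4103, 0.2816, 0.1092]
tool_rot: [-0.166, 0.986, -0.003, 0.0]
ft_force: [0.0, -1.5, -0.6]
grip_width: 0.0852
t 18.43 p [0.4103 0.2816 0.1092] w 0.0852 F [ 0.  -1.5 -0.6]
[[-0.945 -0.327  0.001]
 [-0.327  0.945 -0.005]
 [ 0.001 -0.005 -1.   ]]
rows 4 turn [-0.3 -0.   0.5] shift [-0.0004 -0.0007  0.0992]
[-0.0, -0.0, 0.025, -0.1, -0.0, 0.1]
[-0.0, -0.0, 0.025, -0.1, -0.0, 0.1]
[-0.0, -0.0, 0.025, -0.1, -0.0, 0.1]
[-0.0, -0.0, 0.025, -0.1, -0.0, 0.1]
```

```bash
python3 -m jog '[[[0,0,0.02,0,0,0],[0,0,0.028,0,0,0],[0,0,0.02,0,0,0],[0,0,0.008,0,0,0],[0,0,0,0,0,0]]]'
python3 - <<'E'
from h import *
plan([.411,.2805,.01],down(108.6),1)
E
```

```text
clock: 19.05
eef_pos: [0.4136, 0.2789, 0.0345]
tool_rot: [-0.16, 0.987, -0.002, 0.003]
ft_force: [1.0, 0.4, 0.6]
grip_width: 0.0851
t 19.05 p [0.4136 0.2789 0.0345] w 0.0851 F [1.  0.4 0.6]
[[-0.949 -0.316  0.006]
 [-0.316  0.949 -0.003]
 [-0.005 -0.005 -1.   ]]
rows 1 turn [-0.3  0.3 -0.2] shift [0.0021 0.0024 0.0244]
[0.002, 0.002, 0.024, -0.3, 0.3, -0.2]
```

```bash
python3 -m jog '[[[0.002,0.002,0.005,0,0,0],[0,0,0.012,0,0,0],[0,0,0.008,0,0,0],[0,0,0,0,0,0]]]'
python3 - <<'E'
from h import *
plan([.411,.2805,.01],down(108.6),1)
E
```

```text
clock: 19.55
eef_pos: [0.4125, 0.2809, 0.0097]
tool_rot: [-0.159, 0.987, -0.001, 0.005]
ft_force: [0.5, -0.2, -0.8]
grip_width: 0.0851
t 19.55 p [0.4125 0.2809 0.0097] w 0.0851 F [ 0.5 -0.2 -0.8]
[[-0.949 -0.315  0.01 ]
 [-0.315  0.949 -0.001]
 [-0.009 -0.004 -1.   ]]
rows 1 turn [-0.2  0.5 -0.3] shift [ 0.0015  0.     -0.0003]
[0.002, 0.0, -0.0, -0.2, 0.5, -0.3]
```

```bash
python3 -m jog '[[[0.001,0,0,0,0,0],[0,0,0,0,0,0],[0,0,0,0,0,0],[0,0,0,0,0,0],[0,0,0,0,0,0],[0,0,0,0,0,0]]]' 0.05; python3 -m jog '[[[0,0,-0.02,0,0,0],[0,0,-0.05,0,0,0],[0,0,-0.05,0,0,0],[0,0,-0.05,0,0,0],[0,0,-0.04,0,0,0],[0,0,0,0,0,0]]]'
python3 - <<'E'
from h import *
def flipped(az):  # tool horizontal at azimuth az, tool x down
    a=np.radians(az); z=np.array([np.cos(a),np.sin(a),0]); x=np.array([0,0,-1.]); return np.stack([x,np.cross(z,x),z],1)
# aim: grasp point .019 behind TCP over a spot 40 mm short of the peg
plan(np.array([.51,.285,.24]),flipped(20),10); print(bot.get_obs()["joint_pos"].round(2))
E
```

```text
clock: 20.3
eef_pos: [0.4117, 0.2808, 0.0103]
tool_rot: [-0.159, 0.987, -0.001, 0.005]
ft_force: [-0.0, 0.3, -1.6]
grip_width: 0.0566
clock: 21.05
eef_pos: [0.4087, 0.2804, 0.2255]
tool_rot: [-0.159, 0.987, -0.002, 0.003]
ft_force: [-0.9, 0.4, -1.3]
grip_width: 0.0561
t 21.05 p [0.4087 0.2804 0.2255] w 0.0561 F [-0.9  0.4 -1.3]
[[-0.949 -0.315  0.007]
 [-0.315  0.949 -0.003]
 [-0.006 -0.005 -1.   ]]
rows 10 turn [ -1.5 -89.7  -1.1] shift [-0.0977 -0.0276 -0.0138]
[-0.01, -0.003, -0.001, -0.2, -9.0, -0.1]
[-0.01, -0.003, 0.0, -0.2, -9.0, -0.1]
[-0.01, -0.003, 0.002, -0.2, -9.0, -0.1]
[-0.009, -0.003, 0.003, -0.2, -9.0, -0.1]
[-0.009, -0.003, 0.005, -0.2, -9.0, -0.1]
[-0.008, -0.003, 0.006, -0.2, -9.0, -0.1]
[-0.007, -0.003, 0.007, -0.2, -9.0, -0.1]
[-0.006, -0.003, 0.008, -0.2, -9.0, -0.1]
[-0.004, -0.003, 0.009, -0.2, -9.0, -0.1]
[-0.003, -0.003, 0.009, -0.2, -9.0, -0.1]
[ 0.61  0.23 -0.02  1.31 -0.01  0.29]
```

```bash
python3 -m jog '[[[-0.01,-0.003,-0.001,0,-9,0],[-0.01,-0.003,0,0,-9,0],[-0.01,-0.003,0.002,0,-9,0],[-0.009,-0.003,0.003,0,-9,0],[-0.009,-0.003,0.005,0,-9,0],[-0.008,-0.003,0.006,0,-9,0],[-0.008,-0.003,0.007,0,-9,0],[-0.008,-0.003,0.008,0,-9,0],[-0.006,-0.003,0.009,0,-9,0],[-0.005,-0.003,0.009,0,-9,0],[0,0,0,0,0,0]]]'
cat >> h.py <<'E'
def flipped(az):
    a=np.radians(az); z=np.array([np.cos(a),np.sin(a),0]); x=np.array([0,0,-1.]); return np.stack([x,np.cross(z,x),z],1)
E
python3 - <<'E'
from h import *
plan(np.array([.51,.285,.22]),flipped(20)); print(bot.get_obs()["joint_pos"].round(2))
t=snap('top','pics/t9.png')['pixels'][140:280,150:300];s=snap('side','pics/s9.png')['pixels'][80:200,190:318]
cv2.imwrite('pics/m9.png',np.hstack([cv2.resize(t,(400,373)),cv2.resize(s,(398,373))])[:,:,::-1])
E
```

```text
clock: 22.42
eef_pos: [0.5269, 0.3066, 0.2331]
tool_rot: [-0.127, 0.768, 0.091, 0.621]
ft_force: [1.2, 0.1, -0.4]
grip_width: 0.0567
t 22.43 p [0.5269 0.3066 0.2331] w 0.0567 F [ 1.2  0.1 -0.4]
[[-0.197 -0.309  0.93 ]
 [-0.083  0.951  0.298]
 [-0.977 -0.018 -0.213]]
rows 2 turn [ -2.1 -12.3   0.8] shift [ 0.0179 -0.0151 -0.0194]
[0.009, -0.008, -0.01, -1.0, -6.2, 0.4]
[0.008, -0.007, -0.011, -1.0, -6.2, 0.4]
[ 0.72  0.33 -1.09 -1.19 -0.4   0.07]
```

View pics/m9.png

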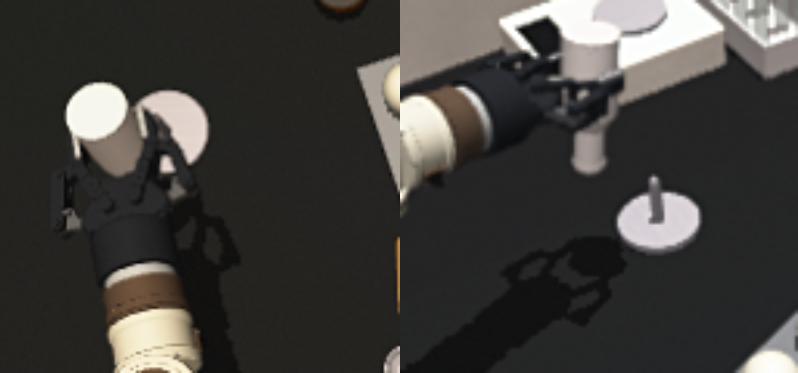

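Nine viewed. The bottle is held neck down with about 12° of tilt left: joint 3 is at its limit, and extending toward the peg relieves it. The peg is to the right of and below the neck in the side view. I'll move out over the peg and finish the tilt.

Run:
```python
from h import *
plan([.584,.309,.215],flipped(20),4)
# peg base by silhouette
def dsil(c,x,y,r=.048,h=.012,ss=4):
    th=np.linspace(0,6.283,60); q=np.array([proj(c,[x+r*np.cos(t),y+r*np.sin(t),z]) for t in th for z in (0,h)])
    I=np.zeros((1600,2560),np.uint8); cv2.fillConvexPoly(I,cv2.convexHull(np.round((q+.5)*ss-.5).astype(np.int32)),255); return cv2.resize(I,(640,400),interpolation=cv2.INTER_AREA)/255.
for n,(x0,x1,y0,y1) in (("top",(192,232,170,209)),("side",(258,289,141,163))):
    im=cv2.imread(f"pics/{n}1.png")[:,:,2].astype(float)[y0:y1,x0:x1]; g=np.clip((im-45)/60,0,1); c=cam(n)
    i=np.array([.565,.303]); s=minimize(lambda v:np.sum((dsil(c,*v)[y0:y1,x0:x1]-g)**2),i,method="Nelder-Mead",options=dict(initial_simplex=[i,i+[.006,0],i+[0,.006]],maxiter=60)); print(n,s.x.round(4),round(s.fun,1))
```

```text
t 22.52 p [0.5267 0.3063 0.2374] w 0.0565 F [ 0.7  0.3 -1.1]
[[-0.193 -0.309  0.931]
 [-0.079  0.951  0.299]
 [-0.978 -0.016 -0.208]]
rows 4 turn [ -2.1 -12.    0.7] shift [ 0.0106 -0.0148  0.0588]
[0.003, -0.004, 0.015, -0.5, -3.0, 0.2]
[0.003, -0.004, 0.015, -0.5, -3.0, 0.2]
[0.004, -0.004, 0.014, -0.5, -3.0, 0.2]
[0.005, -0.004, 0.014, -0.5, -3.0, 0.2]
top [0.5677 0.3078] 19.9
side [0.5668 0.3078] 8.6
```

```bash
python3 -m jog '[[[0.002,-0.002,0.02,-0.5,-2,0],[0.002,-0.003,0.018,-0.5,-3.5,0.2],[0.003,-0.003,0.012,-0.5,-3.5,0.2],[0.003,-0.002,0.006,-0.5,-3,0.2],[0,0,0,0,0,0]]]'
python3 - <<'E'
from h import *
plan([.5846,.3142,.21],flipped(20)); print(bot.get_obs()["joint_pos"].round(2))
E
```

```text
clock: 23.15
eef_pos: [0.5815, 0.3137, 0.2332]
tool_rot: [-0.12, 0.691, 0.126, 0.702]
ft_force: [0.4, -0.4, -1.4]
grip_width: 0.0564
t 23.15 p [0.5815 0.3137 0.2332] w 0.0564 F [ 0.4 -0.4 -1.4]
[[ 0.014 -0.343  0.939]
 [ 0.01   0.939  0.343]
 [-1.     0.005  0.017]]
rows 1 turn [ 0.   1.  -0.3] shift [ 0.0232 -0.0007  0.0027]
[0.023, -0.001, 0.003, 0.0, 1.0, -0.3]
[ 0.62  0.72 -1.03 -1.77 -0.27  0.  ]
```

```bash
python3 -m jog '[[[0.015,0,0.003,0,1,0],[0.015,0,0,0,0,0],[0.003,0,0,0,0,0],[0,0,0,0,0,0]]]'
cat > fitb.py <<'E'
from h import *
o,m=st(); p=np.array(o["eef_pos"]); print(o["joint_pos"].round(2))
g0=p-.0187*m[:,2]; D=[]
for n in("top","side"):
    c=snap(n,f"pics/{n}_b{int(o['clock']*100)}.png"); im=c["pixels"][:,:,0].astype(float); sil=bsil(c,g0,m[:,0]); ys,xs=np.nonzero(sil>0)
    w=(xs.min()-8,xs.max()+9,ys.min()-8,ys.max()+9); D.append((n,c,im,w))
# edges: fit by contrast of inside mean vs a thin outer band, robust against gripper cover
def cost(x,use):
    ax=m[:,0]+x[2]*m[:,1]+x[3]*m[:,2]; ax/=np.linalg.norm(ax); oo=g0+[x[0],x[1],0]; e=0
    for k in use:
        n,c,im,(a,b,u,v)=D[k]; s=bsil(c,oo,ax)[u:v,a:b]; g=np.clip((im[u:v,a:b]-60)/60,0,1); e+=np.sum(np.clip((s-g)**2,0,1)*W[k])
    return e
# ignore pixels of the gripper side: keep base end and neck only (axial windows)
W=[]
for n,c,im,(a,b,u,v) in D:
    M=np.zeros((400,640),np.uint8)
    for s,r in ((-.045,16),(.085,12)) if n=="side" else ((-.045,16),(.085,12)):
        q=proj(c,g0+s*m[:,0]); cv2.circle(M,tuple(int(round(t)) for t in q),r,1,-1)
    W.append(M[u:v,a:b])
for use in ((1,),(0,),(0,1)):
    i=np.zeros(4); sm=[i,i+[.004,0,0,0],i+[0,.004,0,0],i+[0,0,.04,0],i+[0,0,0,.04]]
    s=minimize(cost,i,args=(use,),method="Nelder-Mead",options=dict(initial_simplex=sm,maxiter=150)); x=s.x
    ax=m[:,0]+x[2]*m[:,1]+x[3]*m[:,2]; ax/=np.linalg.norm(ax); oo=g0+[x[0],x[1],0]
    print(use,"origin",oo.round(4),"shift",x[:2].round(4),"tilt",x[2:].round(3),"axis",ax.round(3),"mouth",(oo+.105*ax).round(4),round(s.fun,1),"start",round(cost(i,use),1))
t=[x for x in D if x[0]=="top"][0][1]["pixels"][140:240,160:267]; s=[x for x in D if x[0]=="side"][0][1]["pixels"][80:180,220:327]
cv2.imwrite("pics/b.png",np.hstack([cv2.resize(t,(400,374)),cv2.resize(s,(400,374))])[:,:,::-1])
E
python3 fitb.py
```

```text
clock: 23.65
eef_pos: [0.5843, 0.3158, 0.2063]
tool_rot: [-0.121, 0.696, 0.126, 0.697]
ft_force: [-0.5, -0.3, -0.9]
grip_width: 0.0564
t 23.65 p [0.5843 0.3158 0.2063] w 0.0564 F [-0.5 -0.3 -0.9]
[[ 0.    -0.344  0.939]
 [ 0.008  0.939  0.344]
 [-1.     0.008  0.003]]
[ 0.62  0.79 -1.02 -1.82 -0.26  0.01]
(1,) origin [0.5964 0.3709 0.2062] shift [0.0296 0.0615] tilt [-0.422 -0.252] axis [-0.083 -0.426 -0.901] mouth [0.5877 0.3262 0.1116] 385.2 start 520.7
(0,) origin [0.5706 0.3128 0.2062] shift [0.0038 0.0034] tilt [0.024 0.098] axis [ 0.083  0.064 -0.994] mouth [0.5793 0.3195 0.1018] 119.0 start 146.9
(0, 1) origin [0.5686 0.3114 0.2062] shift [0.0018 0.002 ] tilt [ 0.012 -0.005] axis [-0.009  0.018 -1.   ] mouth [0.5677 0.3133 0.1012] 641.1 start 667.6
```

View pics/b.png

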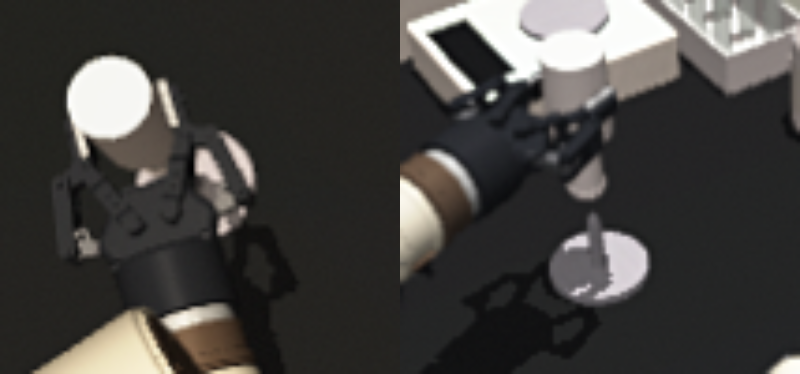

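Ten viewed. The neck is directly above the peg in the side view (rim about (588,190), tip (594,213) in the crop), nearly aligned. The fit was spoilt by the white scale behind it, so I'll measure the bright base disc (top) and the neck edges (side) directly.

```bash
cat > chk.py <<'E'
from h import *
import sys
def run(ft,fs):
    o,m=st(); p=np.array(o["eef_pos"]); g0=p-.0187*m[:,2]; T,S=cam("top"),cam("side")
    im=cv2.imread(ft)[:,:,2]; b=g0-.045*m[:,0]; u=proj(T,b).round().astype(int)
    k=cv2.connectedComponentsWithStats((im>205).astype(np.uint8)); l=k[1][u[1],u[0]]; c=k[3][l]; print("base disc px",c.round(2),k[2][l][2:],"pred",proj(T,b).round(2),"=> cam xy",atz(T,*c,b[2]).round(4),"robot xy",b.round(4))
    im=cv2.imread(fs)[:,:,2].astype(float); sil=bsil(S,g0,m[:,0])
    for s in (.07,.08,.09,.1):
        q=proj(S,g0+s*m[:,0]); r=int(round(q[1])); row=im[r,int(q[0])-14:int(q[0])+15]; j=np.flatnonzero(row>75); e=np.flatnonzero(sil[r]>.5)
        print("neck row",r,"seen",j.min()+int(q[0])-14,j.max()+int(q[0])-14,"pred",e.min(),e.max(), row.astype(int)[4:26])
    i1=cv2.imread("pics/side1.png")[:,:,2].astype(float)
    for z in (.025,.045,.06):
        q=proj(S,[.567,.3078,z]); r=int(round(q[1])); print("peg z",z,"pred",q.round(1),i1[r,int(q[0])-6:int(q[0])+8].astype(int),"from",int(q[0])-6)
run(*sys.argv[1:])
E
ls pics | grep _b; python3 chk.py pics/top_b2365.png pics/side_b2365.png; ls pics/*_b*
```

```text
side_b2365.png
top_b2365.png
t 23.75 p [0.5844 0.3158 0.2064] w 0.0563 F [ 0.4  0.3 -1.3]
[[ 0.    -0.343  0.939]
 [ 0.008  0.939  0.343]
 [-1.     0.008  0.003]]
base disc px [188.38 166.13] [ 22  27 387] pred [188.99 165.76] => cam xy [0.5658 0.3105 0.2514] robot xy [0.5668 0.309  0.2514]
neck row 121 seen 259 261 pred 265 273 [ 50  92 107 103  64  36  35  35  23  20  20  14  12  20  56  59  40  35
  35  37  35  36]
neck row 124 seen 270 273 pred 265 274 [ 41  43  49  37  35  43  39  35  28  21  69 128 142 133 108  47  33  34
  37  36  36  37]
neck row 126 seen 268 274 pred 265 274 [ 35  37  37  34  39  41  31  16  49 130 151 150 139 132 114  78  38  34
  35  36  37  36]
neck row 128 seen 266 274 pred 265 274 [ 37  38  36  33  25  28  61 115 146 151 150 146 140 130 123 141  62  32
  36  36  36  37]
peg z 0.025 pred [272.5 146.7] [214 216 215 216 179  95  89  89 118 220 219 217 216 216] from 266
peg z 0.045 pred [271.9 142.4] [ 25  35  66 107 129 116  95  91  92 181 222 227 184 171] from 265
peg z 0.06 pred [271.5 139.2] [ 38  36  36  34  36  97 126 115  74  36  33  34  36  36] from 265
pics/side_b2365.png
pics/top_b2365.png
```

```bash
python3 -m jog '[[[0.006,-0.002,0.001,0,0,0],[0.01,0,0,0,0,0],[0.01,0,0,0,0,0],[0.006,0,0,0,0,0]]]'
python3 - <<'E'
from h import *
plan([.5855,.3135,.117],flipped(20),1)
S=snap('side','pics/s11.png')['pixels'][95:170,240:315]; T=snap('top','pics/t11.png')['pixels']
cv2.imwrite('pics/m11.png',cv2.resize(S,(500,500),interpolation=cv2.INTER_CUBIC)[:,:,::-1])
E
python3 chk.py pics/t11.png pics/s11.png | grep -v peg
```

```text
clock: 24.25
eef_pos: [0.5863, 0.3145, 0.1734]
tool_rot: [-0.12, 0.695, 0.126, 0.697]
ft_force: [-0.5, -0.1, -1.1]
grip_width: 0.0563
t 24.25 p [0.5863 0.3145 0.1734] w 0.0563 F [-0.5 -0.1 -1.1]
[[ 0.001 -0.343  0.939]
 [ 0.009  0.939  0.343]
 [-1.     0.008  0.005]]
rows 1 turn [ 0.1  0.3 -0.5] shift [ 0.0564 -0.0011 -0.0013]
[0.056, -0.001, -0.001, 0.1, 0.3, -0.5]
t 24.35 p [0.5862 0.3145 0.1731] w 0.0563 F [ 0.3  0.7 -0.7]
[[ 0.001 -0.343  0.939]
 [ 0.009  0.939  0.343]
 [-1.     0.008  0.004]]
base disc px [192.67 169.19] [ 21  25 366] pred [193.08 168.82] => cam xy [0.5676 0.3087 0.218 ] robot xy [0.5686 0.3077 0.218 ]
neck row 129 seen 262 263 pred 266 275 [40 71 78 95 56 45 40 42 34 19 15 12 12 28 57 44 35 36 35 36 36 35]
neck row 131 seen 261 274 pred 267 275 [ 64  76  99 112  47  25  24  19  23  32  17  17  70 124 125  69  35  33
  35  36  34  36]
neck row 134 seen 270 276 pred 267 275 [ 37  35  38  37  44  45  39  18  30 101 148 146 136 123 108  81  39  33
  35  34  36  35]
neck row 136 seen 268 276 pred 267 276 [ 35  35  36  33  19  16  39  91 137 150 148 141 134 126 121  95  40  34
  36  36  35  37]
```

View pics/m11.png

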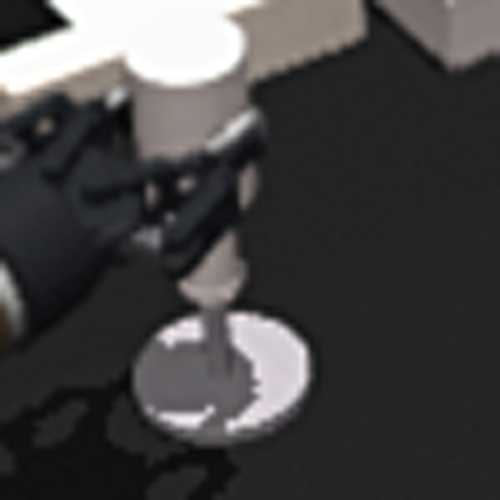

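The peg tip now enters the mouth centrally, and the disc reads (0.5676,0.3087) against the peg's (0.5677,0.3078). Lowering on.

```bash
python3 -m jog '[[[0.008,0,0,0,0,0],[0.012,0,0,0,0,0],[0.01,0,0,0,0,0],[0.004,0,0,0,0,0]]]'; python3 -c "
from h import *
plan([.586,.314,.117],flipped(20),1); print(bot.get_obs()['joint_pos'].round(2))"
```

```text
clock: 24.85
eef_pos: [0.5883, 0.3163, 0.1388]
tool_rot: [-0.12, 0.697, 0.126, 0.696]
ft_force: [-0.7, -1.3, 0.4]
grip_width: 0.0564
t 24.85 p [0.5883 0.3163 0.1388] w 0.0564 F [-0.7 -1.3  0.4]
[[-0.002 -0.343  0.939]
 [ 0.008  0.939  0.343]
 [-1.     0.008  0.   ]]
rows 1 turn [ 0.1  0.  -0.5] shift [ 0.0218 -0.0015 -0.0029]
[0.022, -0.002, -0.003, 0.1, 0.0, -0.5]
[ 0.61  1.02 -0.97 -1.99 -0.26  0.01]
```

Joint 4 is at its limit (-1.99), so further lowering would tilt the bottle. Swinging the tool about the bottle's own vertical axis to azimuth about -5° moves the wrist outward and frees that joint.

```bash
python3 -m jog '[[[-0.006,-0.001,-0.002,0,0,0],[0,-0.0016,0,5,0,0],[0,-0.0016,0,5,0,0],[0,-0.0016,0,5,0,0],[0,-0.0016,0,5,0,0]]]'; python3 -c "
from h import *
plan(np.array([.5682,.3075,.142])+.0187*flipped(-6)[:,2],flipped(-6)); print(bot.get_obs()['joint_pos'].round(2))"
```

```text
clock: 25.48
eef_pos: [0.5881, 0.3046, 0.148]
tool_rot: [0.008, 0.707, -0.002, 0.707]
ft_force: [0.0, 0.1, -2.0]
grip_width: 0.0566
t 25.48 p [0.5881 0.3046 0.148 ] w 0.0566 F [ 0.   0.1 -2. ]
[[-0.001  0.014  1.   ]
 [ 0.009  1.    -0.014]
 [-1.     0.009 -0.001]]
rows 1 turn [ 5.2 -0.1 -0.5] shift [ 0.006   0.0008 -0.0013]
[0.006, 0.001, -0.001, 5.2, -0.1, -0.5]
[ 0.83  0.94 -0.86 -1.8  -0.84  0.01]
```

```bash
python3 -m jog '[[[0,0.001,-0.001,5,0,-0.3],[0.008,0,0,0,0,0],[0.008,0,0,0,0,0],[0.003,0,0,0,0,0]]]'; python3 -c "
from h import *
plan(np.array([.5682,.3075,.117])+.0187*flipped(-6)[:,2],flipped(-6),1); print(bot.get_obs()['joint_pos'].round(2))"
```

```text
clock: 25.98
eef_pos: [0.5865, 0.3061, 0.1313]
tool_rot: [0.039, 0.706, -0.033, 0.707]
ft_force: [-0.9, -0.5, -0.7]
grip_width: 0.0567
t 25.98 p [0.5865 0.3061 0.1313] w 0.0567 F [-0.9 -0.5 -0.7]
[[ 0.002  0.101  0.995]
 [ 0.008  0.995 -0.101]
 [-1.     0.008  0.001]]
rows 1 turn [ 0.2  0.1 -0.5] shift [ 0.0143 -0.0006  0.0004]
[0.014, -0.001, 0.0, 0.2, 0.1, -0.5]
[ 0.87  0.98 -0.79 -1.77 -0.97  0.01]
```

```bash
python3 -m jog '[[[0.005,-0.001,0,0,0,-0.3],[0.004,0,0,0,0,0],[0.001,0,0,0,0,0]]]'; python3 -m jog '[[[0.003,0,0,0,0,0],[0.001,0,0,0,0,0]]]'
```

```text
clock: 26.35
eef_pos: [0.5865, 0.3032, 0.1193]
tool_rot: [0.036, 0.706, -0.036, 0.706]
ft_force: [-0.7, -0.9, 2.9]
grip_width: 0.0561
clock: 26.6
eef_pos: [0.5871, 0.3025, 0.1195]
tool_rot: [0.04, 0.704, -0.034, 0.709]
ft_force: [-0.7, 0.4, 0.6]
grip_width: 0.0565
```

```bash
python3 -m jog '[[[0.003,0.001,0,0,0,0],[0.002,0,0,0,0,0]]]'
python3 - <<'E'
from h import *
o,m=st()
S=snap('side','pics/s12.png')['pixels'][95:170,240:315]; T=snap('top','pics/t12.png')['pixels']
cv2.imwrite('pics/m12.png',cv2.resize(S,(500,500),interpolation=cv2.INTER_CUBIC)[:,:,::-1])
E
python3 chk.py pics/t12.png pics/s12.png | grep -v peg
```

```text
clock: 26.85
eef_pos: [0.5877, 0.3017, 0.1195]
tool_rot: [0.045, 0.701, -0.034, 0.711]
ft_force: [-3.0, -2.2, 8.1]
grip_width: 0.0566
t 26.85 p [0.5877 0.3017 0.1195] w 0.0566 F [-3.  -2.2  8.1]
[[ 0.015  0.112  0.994]
 [ 0.015  0.994 -0.112]
 [-1.     0.017  0.013]]
t 26.95 p [0.5877 0.3017 0.1195] w 0.0561 F [-3.8 -2.8 10.3]
[[ 0.015  0.112  0.994]
 [ 0.015  0.994 -0.112]
 [-1.     0.017  0.013]]
base disc px [199.67 174.24] [ 21  21 340] pred [200.05 174.55] => cam xy [0.5693 0.3043 0.1642] robot xy [0.5684 0.3032 0.1642]
neck row 142 seen 270 279 pred 269 277 [ 16  24  19  17  11  30  39  70  89  94  95  86  78 100 111 130 165  93
  60  45  28  28]
neck row 144 seen 265 283 pred 269 277 [ 24  31 115 202 122 110 126 141 148 150 147 141 131 115 152 219 218 216
 214 212 127  43]
neck row 146 seen 263 285 pred 269 278 [100  99  97 100  96  96 123 137 144 145 144 141 133 114 115 212 216 213
 211 212 216 213]
neck row 148 seen 261 286 pred 270 278 [196 119  97  96 100 125 123 134 142 145 144 140 131 118 111 100 123 212
 212 212 211 214]
```

View pics/m12.png

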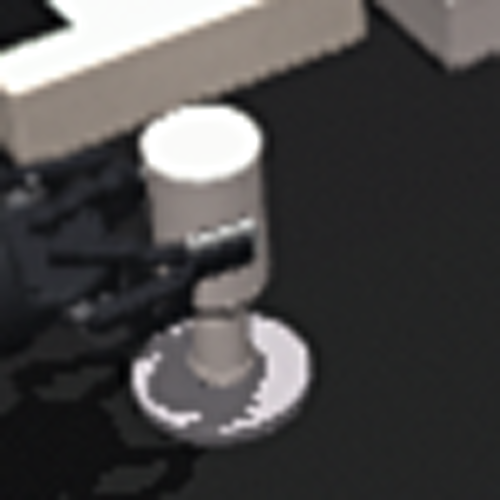

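Twelve viewed. The rim rests on the base with the bottle upright over the peg. I'll relieve the press and the 1° tilt, then release.

```bash
python3 -m jog '[[[-0.001,0.001,0,0,0.8,-0.9],[0,0,0,0,0,0]]]'; python3 -c "
from h import *
st()"
```

```text
clock: 27.2
eef_pos: [0.5879, 0.3029, 0.1208]
tool_rot: [0.04, 0.706, -0.039, 0.706]
ft_force: [-0.1, 0.2, -0.4]
grip_width: 0.0565
t 27.2 p [0.5879 0.3029 0.1208] w 0.0565 F [-0.1  0.2 -0.4]
[[-0.     0.112  0.994]
 [ 0.001  0.994 -0.112]
 [-1.     0.001 -0.001]]
```

```bash
python3 -m jog '[[[0.0015,0,0,0,0,0],[0,0,0,0,0,0]]]'; python3 -m jog '[[[0,0,0,0,0,0],[0,0,0,0,0,0],[0,0,0,0,0,0],[0,0,0,0,0,0]]]' 0.084
python3 - <<'E'
from h import *
o,m=st(); T=snap('top','pics/t13.png')
im=T['pixels'][:,:,0]; k=cv2.connectedComponentsWithStats((im>205).astype(np.uint8)); u=proj(T,[.5685,.304,.162]).astype(int); l=k[1][u[1],u[0]]; print(k[3][l],k[2][l][2:],atz(T,*k[3][l],.162)); print("jaw-dir offset of bottle from tool centre", (atz(T,*k[3][l],.162)-np.array(o['eef_pos']))@m[:,1])
E
```

```text
clock: 27.45
eef_pos: [0.5879, 0.3029, 0.1193]
tool_rot: [0.04, 0.706, -0.039, 0.706]
ft_force: [-0.6, -1.2, 2.0]
grip_width: 0.0564
clock: 27.95
eef_pos: [0.5879, 0.3031, 0.1184]
tool_rot: [0.04, 0.706, -0.039, 0.706]
ft_force: [-0.0, -0.7, -0.3]
grip_width: 0.0842
t 27.95 p [0.5879 0.3031 0.1184] w 0.0842 F [-0.  -0.7 -0.3]
[[-0.     0.111  0.994]
 [ 0.001  0.994 -0.111]
 [-1.     0.001 -0.001]]
[199.15060241 174.56626506] [ 21  20 332] [0.56899747 0.30623076 0.162     ]
jaw-dir offset of bottle from tool centre 0.0011130474373568574
```

Released; the bottle is centred between the open fingers. Backing straight out.

```bash
python3 -m jog '[[[0,0,-0.01,0,0,0],[0,0,-0.02,0,0,0],[-0.003,0,-0.025,0,0,0],[-0.005,0,-0.025,0,0,0],[-0.01,0,-0.02,0,0,0],[-0.03,0,-0.005,0,0,0],[-0.04,0,0,0,0,0],[0,0,0,0,0,0]]]'
python3 - <<'E'
from h import *
o,m=st(); T=snap('top','pics/t14.png'); S=snap('side','pics/s14.png')
im=T['pixels'][:,:,0]; k=cv2.connectedComponentsWithStats((im>205).astype(np.uint8)); u=proj(T,[.5685,.304,.162]).astype(int); l=k[1][u[1],u[0]]; print("base disc",k[3][l],k[2][l][2:],atz(T,*k[3][l],.162))
for p in ((.641,-.058),(.5235,-.004),(.6113,.0293),(.5561,-.0884)): print([ (lambda r:(r[0].round(4),round(r[1])))(ballfit(c,c['pixels'][:,:,::-1],p,.049)) for c in (T,S)])
t=T['pixels'][80:280,170:470]; s=S['pixels'][90:290,200:440]
cv2.imwrite('pics/m14.png',np.hstack([cv2.resize(t,(435,290),interpolation=cv2.INTER_CUBIC),cv2.resize(s,(348,290),interpolation=cv2.INTER_CUBIC)])[:,:,::-1])
E
```

```text
clock: 29.0
eef_pos: [0.4767, 0.3156, 0.208]
tool_rot: [0.038, 0.706, -0.039, 0.706]
ft_force: [-0.7, -0.6, -0.6]
grip_width: 0.0841
t 29.0 p [0.4767 0.3156 0.208 ] w 0.0841 F [-0.7 -0.6 -0.6]
[[-0.001  0.108  0.994]
 [-0.001  0.994 -0.108]
 [-1.    -0.001 -0.001]]
base disc [199.15060241 174.56626506] [ 21  20 332] [0.56899747 0.30623076 0.162     ]
[(array([ 0.6425, -0.0571]), 43), (array([ 0.6462, -0.0546]), 57)]
[(array([ 0.5251, -0.002 ]), 37), (array([0.5241, 0.001 ]), 57)]
[(array([0.6113, 0.0293]), 43), (array([0.6134, 0.0344]), 58)]
[(array([ 0.5561, -0.0885]), 38), (array([ 0.556 , -0.0878]), 56)]
```

View pics/m14.png

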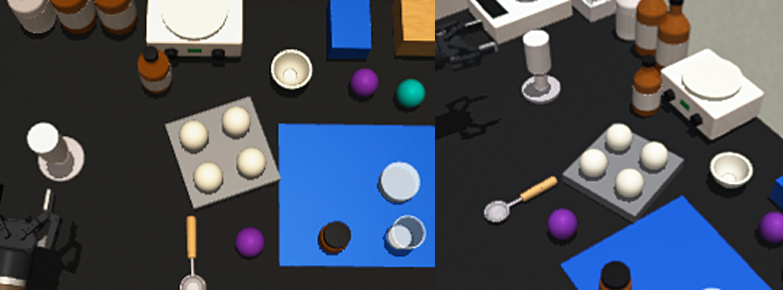

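All four dimples hold balls, the bottle stands on the peg, the other things on the bench look unmoved, and the gripper is clear. Handing in.

```bash
python3 -c "
from workcell import bot
print(bot.job_done())"
```

```text
the job is handed in; nothing more can be done
None
```

The job is done and handed in at about 29 s on the robot's clock: both loose balls are in the two empty dimples, and the bottle stands upside down on the peg. `job_done()` gave no verdict.

**Balls:** I lowered each one until it touched, then released it. In the last pictures the top view puts both within about 1 mm of the dimple centres. The side view differs by 3–4 mm, and by about the same for seated1, which nobody moved, so I take that as fit error. The two balls already in the tray read the same as at the start.

**Bottle:** I placed it after the balls, with its neck over the peg and its rim on the base. Its position did not change between release and backing the gripper away. The last top view puts it about 2 mm off the peg's axis, within the 5.5 mm of play.

**Problems on the way:**
- **Joint limit:** joint 4 reached its limit while I was lowering the bottle. I swung the tool about 25° around the bottle's axis to finish level.
- **Bottle fit:** one automatic fit of the bottle in the side view failed because of the white scale behind it. I measured the bottle's base and neck edges directly instead.
- **Contact force:** the wrist force I read while setting things down peaked at about 11 N.
- **Pictures:** I viewed 13, three over the budget.

The other things on the bench look unmoved in the final top and side views; I did not measure them.

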